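# Put a cleaned gas hob's burners back together

### The arm

A 6-joint arm with a two-finger parallel gripper is mounted at the origin on the work surface. World frame = base frame: x ahead of the robot, y to its left, z up, the work surface at z = 0. Lengths are in m, angles in rad, forces in N, time in s.
With the tool pointing down it reaches from about 0.375 to 0.9 m from the base axis. Payload 3.1 kg.
Tool frame: the origin (TCP) lies at the very end of the fingers, on their centre line; the grasp point (between the pads) lies 19 mm behind it; z points along the fingers, y is the line along which they close (so a half turn about z gives the same grasp; the last joint's range is limited). The gripper opens to 87 mm and grips with 3 to 60 N. Pads are 19 mm wide; open, the fingers measure 117 mm over their backs; the gripper's body (75 mm by 190 mm) begins 51 mm behind the grasp point.
Start: joints at [0.977, 0.527, 1.433, -0, 1.181, -0.178], TCP at [0.252, 0.572, 0.223] pointing down, gripper open.
Joint ranges: [-3.08, 3.08], [-0.75, 2.2], [0.22, 2.44], [-1.43, 4.57], [0, 2.65], [-2.85, 2.85]. Speed limits (rad/s): [2.79, 2.79, 3.14, 3.14, 3.14, 3.14].

### API

Orientations are given as a unit quaternion [x, y, z, w].
In Python, from rig import status, viewer, robot gives the robot as it stands.
- The arm moves only by the tool arm_command, never from a script. Its arguments are lists of equal length, an entry for each row: "delta_rot": the turn, a rotation vector about the tool's x, y, z in degrees, a list of three; "delta_pos": the shift along the tool's x, y, z in m, a list of three; "gripper": the closure, from -1 (fully open) to 1 (shut). In form: {"delta_rot": [[rx, ry, rz], ...], "delta_pos": [[dx, dy, dz], ...], "gripper": [gripper, ...]}. A call has 1 to 12 rows; each row is the pose to reach, as a shift and turn from the pose commanded when the call began, along the tool's axes at that moment; what a row does not reach only later rows make up. A row lasts 1/12 s, in which the tool goes at most 41.7 mm and 7.16 degrees, less where a joint would pass 70% of its speed; a pose out of reach is approached as far as the arm can. A call with a gripper value outside its range is refused whole. The fingers move at their own pace and stop on an object; "grip_force" is the grip in N (left out, the last holds). Time passes only in rows, so rows that repeat a pose let the fingers close. It gives the time, the measured TCP pose, the force, the opening and the grip force at its end, in the units of the state.
- status.get_obs(): the state, without advancing time (a new reading comes with each control period).
- viewer.camera(name): name is "scene" or "top" or "wrist"; returns a dict with "pixels" (384x512x3 uint8, blue, green, red), "fx", "fy", "cx", "cy" (pixels), "pose" (4x4, takes a point from camera to world coordinates); the wrist camera has in their place "mount" (4x4, takes a point from camera to tool coordinates, whose origin is the TCP and whose axes are the flange's). Camera axes: x right, y down, z forward; pixel columns grow to the right and rows downward; lengths in m; the calibration is good to about 2 mm. A picture is of the moment at which its call begins: read the wrist's pose just before it. There is no depth.
- robot.hand_in(): hands the job in; it is judged then, once.
The state is a dict: "time": time; "q": joint angles; "joint_velocities": joint speeds; "joint_torque": joint torques, N m; "position": TCP position; "tool_rot": TCP orientation; "ft_force": force on the tool from outside, world axes, zero at the start; "moment": the same for the moment, N m; "grip_width": finger opening in m; "grip_force": force on a finger pad.
Only numpy, scipy, OpenCV 4.12 (cv2) and the standard library are available. Lean on these libraries where they do the work, as an engineer would, in place of code of your own. Each camera call takes 0.05 s, during which the arm holds its last target. There are 200 camera calls.

### The job

The two gas burners have been taken apart for cleaning. Put them back together: set each brass burner head on the fixed aluminium base of its own size on the hob, then its black cap on top of that head, so that each piece has dropped fully home and sits level. Leave the other kitchen things standing where they are.

Things in the scene. Friction and masses are not known exactly. Their poses are not given: they have to be found in the camera images.
- large_mouth (a point): Mouth centre, at rim height, of the large burner base: fixed aluminium cup on the steel hob plate, rim 56 mm outside, 50 mm inside, tapering down, 18 mm deep. Rim 22 mm above the plate, plate 8 mm above the worktop; z up. The large head's spigot drops in if under 11 mm off-centre. Seated, the head's point is 8 mm and the cap's point 21 mm above this one. Bases 180 mm apart.
- large_head_mid (a point): Large burner head: loose slotted brass ring, body 60 mm across, 16 mm high (grasp its sides); under it a conical spigot 14 mm long, 46 mm wide at the body, 28 at its foot, on which it stands at the start. Dish in its top 48 mm wide, 11 deep. Point on the axis half-way up the body, 22 mm above the spigot's foot; z up. About 220 g.
- large_cap_mid (a point): Large burner cap: loose black disc 68 mm across, rim 10 mm high (grasp the rim), domed 3 mm more; under it a conical spigot 9 mm long, 44 mm wide at the disc, 26 at its foot, on which it stands at the start and which goes into the large head's dish; it overhangs the head by 4 mm. Point on the axis 14 mm above the spigot's foot, 5 above the disc's underside; z up. About 200 g.
- small_mouth (a point): Mouth centre, at rim height, of the small burner base: fixed aluminium cup on the steel hob plate, rim 38 mm outside, 32 mm inside, tapering down, 18 mm deep. Rim 22 mm above the plate, plate 8 mm above the worktop; z up. The small head's spigot drops in if under 8 mm off-centre. Seated, the head's point is 8 mm and the cap's point 21 mm above this one. Bases 180 mm apart.
- small_head_mid (a point): Small burner head: loose slotted brass ring, body 42 mm across, 16 mm high (grasp its sides); under it a conical spigot 14 mm long, 28 mm wide at the body, 16 at its foot, on which it stands at the start. Dish in its top 32 mm wide, 11 deep. Point on the axis half-way up the body, 22 mm above the spigot's foot; z up. About 120 g.
- small_cap_mid (a point): Small burner cap: loose black disc 50 mm across, rim 10 mm high (grasp the rim), domed 3 mm more; under it a conical spigot 9 mm long, 28 mm wide at the disc, 14 at its foot, on which it stands at the start and which goes into the small head's dish; it overhangs the head by 4 mm. Point on the axis 14 mm above the spigot's foot, 5 above the disc's underside; z up. About 110 g.
- tumbler_mid (a point): Bystander, to be left alone: loose steel tumbler, 60 mm across, 72 mm tall, upright, open. Point at its centre.
- katori_mid (a point): Bystander, to be left alone: loose small steel bowl, 76 mm across, 36 mm tall. Point at its centre.
- spice_jar_mid (a point): Bystander, to be left alone: loose amber spice jar with a red cap, 44 mm across, 66 mm tall, upright. Point at its centre.
- jar_lid_mid (a point): Bystander, to be left alone: loose white plastic jar lid, plain disc 62 mm across, 16 mm high, lying flat. Point at its centre.
Things that resemble listed ones, but are neither listed nor needed, are in the scene too. What is shaped like the part that bears small_cap_mid but blue, green or turquoise is not meant.

How it is judged:
By the outcome, as a careful person would: the job done as asked, in the order asked, and still so for the second after the job is handed in, with the robot touching nothing.
It also fails if it takes over 106 s, if anything falls off the work surface, if the arm or the gripper's body presses on something with over 40 N, if the wrist force passes 120 N, or if a joint passes its speed limit or range.

## Working session

There is one attempt and no reset: what is moved stays moved. The work goes in short steps, Python scripts to look and compute and a tool call to move; the robot and the scene stay as the last step left them, time stands still between calls to the robot, and variables do not carry over. Pictures are saved under pics/ and viewed, at most 14 in all, crops included, and the job is handed in when it is done.

Besides the shell and the picture viewer there is one more tool, called after "Call:" by a JSON object that holds its "fn" and its "kwargs". arm_command: Moves the arm, as the interface text tells. Its arguments: {"type":"object","properties":{"delta_rot":{"type":"array","items":{"type":"array","items":{"type":"number"}}},"delta_pos":{"type":"array","items":{"type":"array","items":{"type":"number"}}},"gripper":{"type":"array","items":{"type":"number"}},"grip_force":{"type":"number"}},"required":["delta_rot","delta_pos","gripper"]}

```bash
ls; mkdir -p pics; python3 - <<'E'
from rig import status, viewer
import cv2,numpy as np
o=status.get_obs(); print(o['time'],o['position'],o['tool_rot'],o['grip_width'])
for n in('scene','top'):
    c=viewer.camera(n); cv2.imwrite(f'pics/{n}0.png',cv2.resize(c['pixels'],(800,600),interpolation=cv2.INTER_CUBIC)); cv2.imwrite(f'{n}_raw.png',c['pixels'])
    print(n,c['fx'],c['fy'],c['cx'],c['cy']);print(np.array(c['pose']).round(4).tolist())
    np.savez(f'{n}.npz',**{k:c[k] for k in('fx','fy','cx','cy','pose')})
c=viewer.camera('wrist');print(c['fx'],c['cx'],c['cy'],np.array(c['mount']).round(4).tolist())
E
```

```text
pics
0.0 [0.2519937  0.57113756 0.22157994] [ 2.06394769e-01  9.78468200e-01 -1.00503897e-03 -4.12616614e-04] 0.08684056658105233
scene 374.35476985285635 374.35476985285635 258.7728305169612 193.89551143059091
[[-0.5485, 0.7102, -0.4412, 0.8804], [0.8361, 0.4612, -0.2971, 0.1463], [-0.0075, -0.5319, -0.8468, 0.8432], [0.0, 0.0, 0.0, 1.0]]
top 383.8154905260574 383.8154905260574 255.13377078279248 187.06199174405577
[[-0.0269, -0.9887, 0.1477, 0.319], [-0.9996, 0.0266, -0.0039, -0.1218], [-0.0, -0.1478, -0.989, 1.119], [0.0, 0.0, 0.0, 1.0]]
313.03617852360793 253.25764881408566 194.32250459304987 [[-0.0002, -0.9613, -0.2755, 0.0757], [1.0, 0.0, -0.0009, -0.0007], [0.0009, -0.2755, 0.9613, -0.1633], [0.0, 0.0, 0.0, 1.0]]
```

View pics/scene0.png

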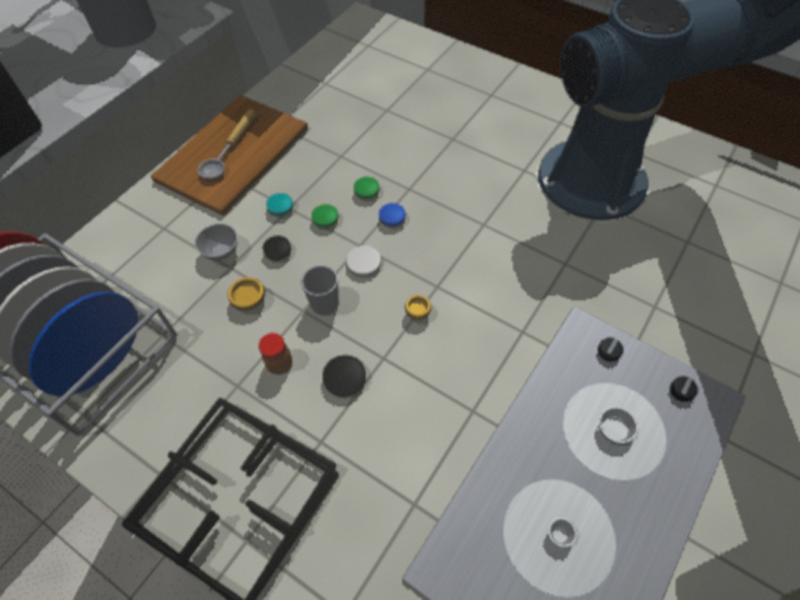

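View pics/top0.png

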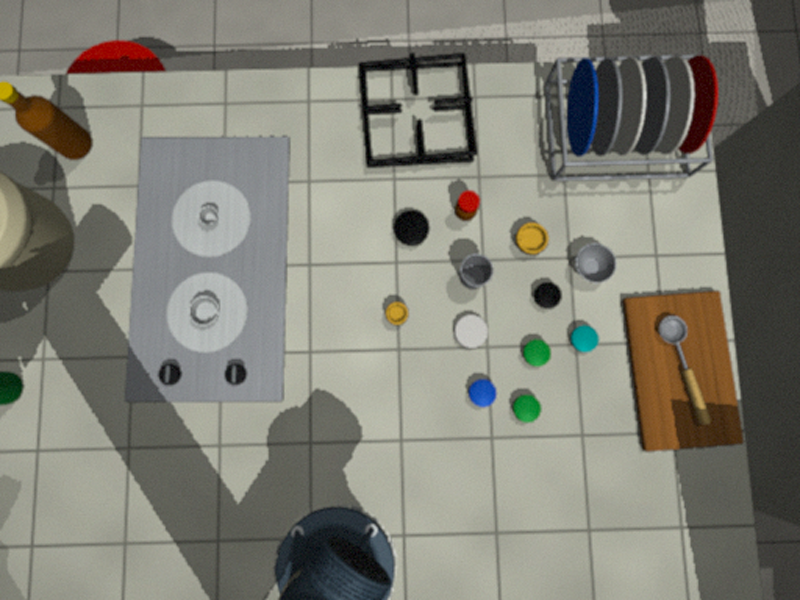

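The scene shows the parts, positions as (scene / top) pixels in the 800x600 pictures:

| Part | Scene | Top |
|---|---|---|
| Large head (brass) | (246,293) | (532,238) |
| Small head (brass) | (418,307) | (396,313) |
| Large cap (black) | (344,376) | (411,227) |
| Small cap (black) | (277,248) | (546,294) |
| Large base | (617,427) | (206,309) |
| Small base | (562,533) | (209,214) |

Candidates for the small cap are the black disc at top (546,294), the blue (482,392), greens (536,352) and (526,408), and turquoise (584,338). The black one fits the description; the coloured ones are ruled out.

```bash
cat > h.py <<'E'
import numpy as np,cv2
from scipy.spatial.transform import Rotation as R
def ray(c,u,v):
    T=np.array(c['pose']); d=np.array([(u-c['cx'])/c['fx'],(v-c['cy'])/c['fy'],1.]); d=T[:3,:3]@d
    return T[:3,3],d/np.linalg.norm(d)
def tri(rs):
    A=np.zeros((3,3));b=np.zeros(3)
    for o,d in rs: P=np.eye(3)-np.outer(d,d);A+=P;b+=P@o
    p=np.linalg.solve(A,b); return p,[np.linalg.norm(np.cross(p-o,d)) for o,d in rs]
def atz(r,z): o,d=r; return o+d*(z-o[2])/d[2]
def wcam():
    from rig import status,viewer
    o=status.get_obs(); c=viewer.camera('wrist'); T=np.eye(4);T[:3,:3]=R.from_quat(o['tool_rot']).as_matrix();T[:3,3]=o['position']
    c['pose']=T@np.array(c['mount']); return o,c
def proj(c,p):
    T=np.linalg.inv(c['pose']);q=T[:3,:3]@np.array(p)+T[:3,3]; return c['fx']*q[0]/q[2]+c['cx'],c['fy']*q[1]/q[2]+c['cy']
E
python3 - <<'E'
from h import *
S=np.load('scene.npz');T=np.load('top.npz')
k=1.5625
def blob(im,uv,kind):
    h=cv2.cvtColor(im,cv2.COLOR_BGR2HSV)
    m=cv2.inRange(h,(15,100,60),(35,255,255)) if kind=='y' else cv2.inRange(h,(0,0,0),(180,255,45))
    m=cv2.morphologyEx(m,cv2.MORPH_CLOSE,np.ones((3,3)))
    if kind=='y': cs,_=cv2.findContours(m,0,2)
    else: cs,_=cv2.findContours(m,0,2)
    best=min(cs,key=lambda c:(abs(cv2.pointPolygonTest(c,uv,True)) if cv2.pointPolygonTest(c,uv,False)<0 else 0, cv2.contourArea(c)))
    x,y,w,hh=cv2.boundingRect(best); M=cv2.moments(cv2.convexHull(best)); return (M['m10']/M['m00'],M['m01']/M['m00']),(w,hh)
s=cv2.imread('scene_raw.png');t=cv2.imread('top_raw.png')
for n,a,b,kd in [('LH',(246,293),(532,238),'y'),('SH',(418,307),(396,313),'y'),('LC',(344,376),(411,227),'b'),('SC',(277,248),(546,294),'b')]:
    pa,wa=blob(s,(a[0]/k,a[1]/k),kd);pb,wb=blob(t,(b[0]/k,b[1]/k),kd)
    p,e=tri([ray(S,*pa),ray(T,*pb)]);print(n,p.round(4),np.round(e,4),wa,wb)
for n,a,b in [('LB',(617,427),(206,309)),('SB',(562,533),(209,214)),('tumbler rim',(319,278),(476,270)),('katori',(216,238),(596,262)),('jar',(272,346),(468,203)),('lid',(363,259),(471,330))]:
    p,e=tri([ray(S,a[0]/k,a[1]/k),ray(T,b[0]/k,b[1]/k)]);print(n,p.round(4),np.round(e,4))
for n,b in [('cream',(15,220)),('bottle',(60,135)),('grate corner',(370,162)),('g2',(473,157))]: print(n,atz(ray(T,b[0]/k,b[1]/k),0.0).round(3))
a=cv2.resize(t[120:220,235:390],(800,516),interpolation=cv2.INTER_CUBIC);cv2.imwrite('pics/crop1.png',a)
E
```

```text
LH [ 0.5804 -0.378   0.0205] [0.0002 0.0002] (23, 20) (21, 21)
SH [ 0.4454 -0.1206  0.0224] [0.0001 0.0001] (16, 15) (14, 15)
LC [ 0.6149 -0.1604  0.0113] [0.0102 0.0102] (8, 18) (22, 22)
SC [ 0.4747 -0.4045  0.0073] [0.0017 0.0017] (13, 14) (17, 16)
LB [0.4611 0.2335 0.0176] [0.0028 0.0028]
SB [0.641  0.2293 0.0226] [0.0022 0.0022]
tumbler rim [ 0.5124 -0.2652  0.0702] [0.0006 0.0006]
katori [ 0.5271 -0.4903  0.0347] [0.0008 0.0008]
jar [ 0.6422 -0.2591  0.0493] [0.0007 0.0007]
lid [ 0.4101 -0.2577  0.0109] [0.0006 0.0006]
cream [0.646 0.607 0.   ]
bottle [0.816 0.53  0.   ]
grate corner [ 0.744 -0.077  0.   ]
g2 [ 0.749 -0.279  0.   ]
```

View pics/crop1.png

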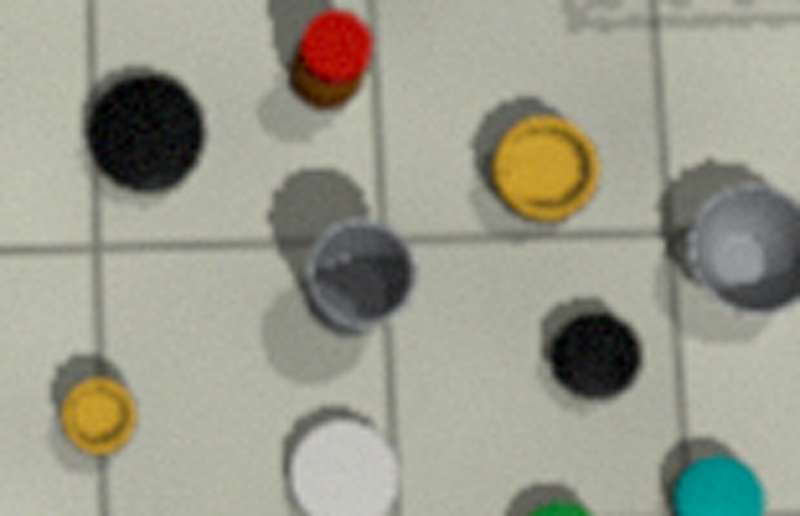

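The crop confirms the black small cap at crop (595,353), the large cap at (145,132), the large head at (545,168) and the small head at (98,415). I'm now moving over the hob, with the tool y axis along world y.

Call:
{"fn": "arm_command", "kwargs": {"delta_rot": [[0, 0, -23.8], [0, 0, -23.8], [0, 0, -23.8], [0, 0, -23.8], [0, 0, -23.8], [0, 0, -23.8], [0, 0, -23.8], [0, 0, -23.8], [0, 0, -23.8], [0, 0, -23.8], [0, 0, -23.8], [0, 0, -23.8]], "delta_pos": [[-0.366, -0.21, 0], [-0.366, -0.21, 0], [-0.366, -0.21, 0], [-0.366, -0.21, 0], [-0.366, -0.21, 0], [-0.366, -0.21, 0], [-0.366, -0.21, 0], [-0.366, -0.21, 0], [-0.366, -0.21, 0], [-0.366, -0.21, 0], [-0.366, -0.21, 0], [-0.366, -0.21, 0]], "gripper": [-1, -1, -1, -1, -1, -1, -1, -1, -1, -1, -1, -1]}}

```text
time: 1.15
position: [0.5048, 0.2289, 0.2223]
tool_rot: [0.003, 1.0, -0.0, 0.0]
ft_force: [0.7, -0.0, -0.7]
grip_width: 0.0869
grip_force: 0.0
```

```bash
python3 - <<'E'
from h import *
import pickle
o,c=wcam(); print(o['time'],o['position'].round(4),o['tool_rot'].round(4),o['q'].round(2))
pickle.dump(c,open('w1.pkl','wb'))
cv2.imwrite('pics/w1.png',cv2.resize(c['pixels'],(800,600),interpolation=cv2.INTER_CUBIC))
for p in [(.461,.2335,.03),(.641,.229,.03)]: print(proj(c,p))
E
```

```text
1.15 [0.5048 0.2289 0.2223] [ 2.8e-03  1.0e+00 -2.0e-04  5.0e-04] [ 0.22  0.43  1.61 -0.    1.1  -1.34]
(np.float64(257.9400648115239), np.float64(134.39917550276436))
(np.float64(254.66101932440483), np.float64(277.1131540511775))
```

View pics/w1.png

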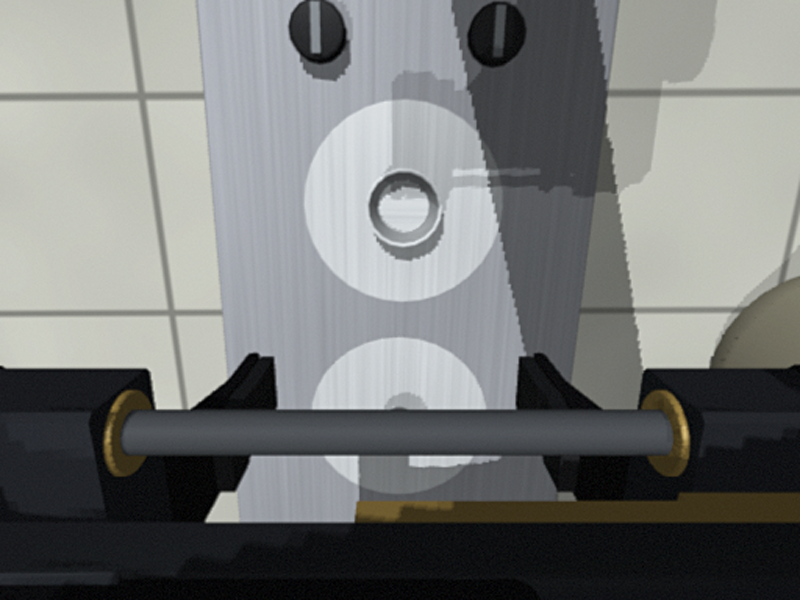

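The wrist view shows the large base rim at (404,208), within about 2 px of my prediction. The small base is hidden behind the finger bar, so I'm moving on to see both bases.

Call:
{"fn": "arm_command", "kwargs": {"delta_rot": [[0, 0, 0.3], [0, 0, 0.3], [0, 0, 0.3], [0, 0, 0.3], [0, 0, 0.3], [0, 0, 0.3], [0, 0, 0.3]], "delta_pos": [[-0.18, 0, 0], [-0.18, 0, 0], [-0.18, 0, 0], [-0.18, 0, 0], [-0.18, 0, 0], [-0.18, 0, 0], [-0.18, 0, 0]], "gripper": [-1, -1, -1, -1, -1, -1, -1]}}

```text
time: 1.78
position: [0.6808, 0.2335, 0.2213]
tool_rot: [0.002, 1.0, 0.0, -0.002]
ft_force: [0.3, 0.4, 0.2]
grip_width: 0.087
grip_force: 0.0
```

```bash
python3 - <<'E'
from h import *
import pickle
o,c=wcam(); print(o['time'],o['position'].round(4),o['tool_rot'].round(4))
pickle.dump(c,open('w2.pkl','wb'))
c1=pickle.load(open('w1.pkl','rb'))
def crop(c,p):
    u,v=map(int,proj(c,p)); a=c['pixels'][max(v-32,0):v+32,u-32:u+32]; print((u-32,max(v-32,0)),a.shape); return cv2.resize(a,None,fx=4,fy=4,interpolation=cv2.INTER_CUBIC)
ims=[crop(c1,(.461,.2335,.03)),crop(c,(.461,.2335,.03)),crop(c,(.641,.229,.03))]
H=max(i.shape[0] for i in ims); ims=[cv2.copyMakeBorder(i,0,H-i.shape[0],0,0,0) for i in ims]
cv2.imwrite('pics/w2.png',np.hstack(ims))
E
```

```text
1.7833 [0.6808 0.2335 0.2213] [ 1.9e-03  1.0e+00  1.0e-04 -1.6e-03]
(225, 102) (64, 64, 3)
(221, 0) (367, 64, 3)
(217, 106) (64, 64, 3)
```

View pics/w2.png

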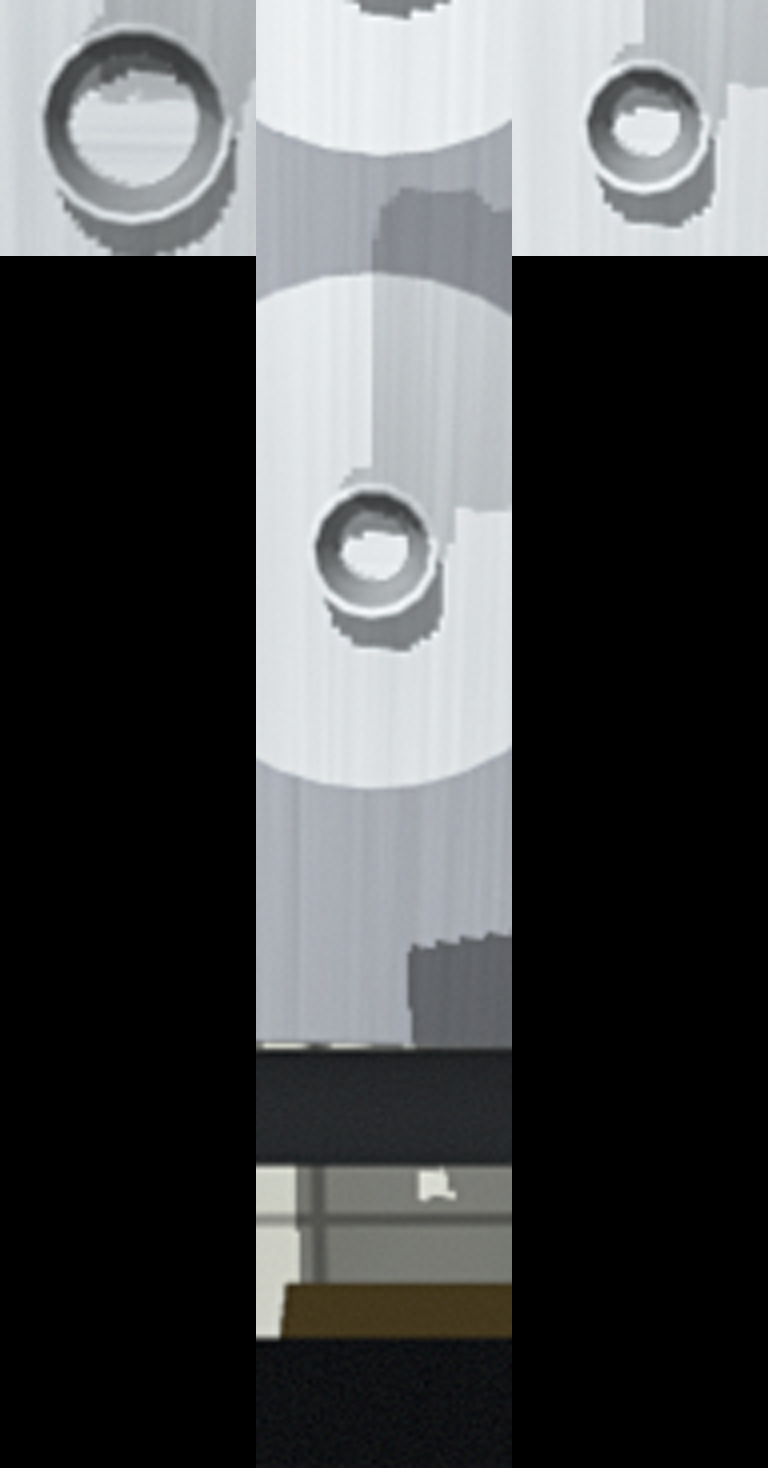

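The rim centres in raw wrist pixels are about (258.4,132.1) for the large base and (250.7,137.2) for the small base. I'm combining these with the fixed views.

```bash
python3 - <<'E'
from h import *
import pickle
S=np.load('scene.npz');T=np.load('top.npz');k=1.5625
c1=pickle.load(open('w1.pkl','rb'));c2=pickle.load(open('w2.pkl','rb'))
for n,r,a,b in [('LB',ray(c1,258.4,132.1),(617,421),(206,309)),('SB',ray(c2,250.7,137.2),(562,529),(209,214))]:
    rs=ray(S,a[0]/k,a[1]/k);rt=ray(T,b[0]/k,b[1]/k)
    print(n,'wrist z.03',atz(r,.03).round(4),'scene',atz(rs,.03).round(4),'top',atz(rt,.03).round(4),'tri',tri([r,rs])[0].round(4),tri([r,rt])[0].round(4))
E
```

```text
LB wrist z.03 [0.4585 0.234  0.03  ] scene [0.4577 0.2313 0.03  ] top [0.4603 0.2267 0.03  ] tri [0.4582 0.2326 0.0306] [0.4618 0.2341 0.0074]
SB wrist z.03 [0.6392 0.23   0.03  ] scene [0.6377 0.2285 0.03  ] top [0.6394 0.2248 0.03  ] tri [0.6387 0.2291 0.0325] [0.6415 0.2292 0.0185]
```

Call:
{"fn": "arm_command", "kwargs": {"delta_rot": [[0, 0, 0], [0, 0, 0], [0, 0, 0], [0, 0, 0], [0, 0, 0], [0, 0, 0], [0, 0, 0], [0, 0, 0], [0, 0, 0], [0, 0, 0], [0, 0, 0], [0, 0, 0]], "delta_pos": [[0.006, -0.04, 0], [0.011, -0.08, 0], [0.017, -0.12, 0], [0.022, -0.16, 0], [0.028, -0.2, 0], [0.033, -0.24, 0], [0.039, -0.28, 0], [0.044, -0.32, 0], [0.05, -0.36, 0], [0.055, -0.4, 0], [0.061, -0.44, 0], [0.066, -0.48, 0]], "gripper": [-1, -1, -1, -1, -1, -1, -1, -1, -1, -1, -1, -1]}}

```text
time: 2.83
position: [0.6117, -0.247, 0.2231]
tool_rot: [0.002, 1.0, 0.001, -0.001]
ft_force: [0.6, -0.1, 0.1]
grip_width: 0.0868
grip_force: 0.0
```

Call:
{"fn": "arm_command", "kwargs": {"delta_rot": [[0, 0, 0], [0, 0, 0], [0, 0, 0], [0, 0, 0], [0, 0, 0], [0, 0, 0]], "delta_pos": [[0, -0.04, 0], [0, -0.08, 0], [0, -0.12, 0], [0, -0.12, 0], [0, -0.12, 0], [0, -0.12, 0]], "gripper": [-1, -1, -1, -1, -1, -1]}}

```text
time: 3.33
position: [0.6122, -0.3656, 0.2225]
tool_rot: [0.003, 1.0, 0.001, -0.001]
ft_force: [0.3, -0.4, -0.4]
grip_width: 0.087
grip_force: 0.0
```

```bash
cat >> h.py <<'E'
def wblob(c,p,kind,half=60):
    "centroid of convex hull of coloured blob near the projection of p, raw pixels"
    u,v=map(int,proj(c,p)); x0,y0=max(u-half,0),max(v-half,0); im=c['pixels'][y0:v+half,x0:u+half]
    h=cv2.cvtColor(im,cv2.COLOR_BGR2HSV)
    m=cv2.inRange(h,(15,100,50),(35,255,255)) if kind=='y' else cv2.inRange(h,(0,0,0),(180,255,40))
    m=cv2.morphologyEx(m,cv2.MORPH_CLOSE,np.ones((5,5)))
    cs=[cv2.convexHull(q) for q in cv2.findContours(m,0,2)[0] if cv2.contourArea(q)>150]
    out=[]
    for q in cs:
        M=cv2.moments(q); cx,cy=M['m10']/M['m00'],M['m01']/M['m00']; out.append((round(cx+x0,1),round(cy+y0,1),cv2.boundingRect(q)[2:]))
    return sorted(out,key=lambda t:np.hypot(t[0]-u,t[1]-v))[:2],(u,v)
E
python3 - <<'E'
from h import *
import pickle
o,c=wcam(); print(o['time'],o['position'].round(4),o['tool_rot'].round(4))
pickle.dump(c,open('w3.pkl','wb'))
for p,kd,z in [((.581,-.378,.022),'y',.024),((.475,-.404,.014),'b',.017)]:
    b,uv=wblob(c,p,kd); print(b,uv,[atz(ray(c,*q[:2]),z).round(4) for q in b])
cv2.imwrite('pics/w3.png',cv2.resize(c['pixels'],(800,600)))
E
```

```text
3.3333 [ 0.6122 -0.3656  0.2225] [ 2.5e-03  1.0e+00  1.1e-03 -6.0e-04]
[(242.9, 144.4, (53, 54))] (242, 145) [array([ 0.5798, -0.3777,  0.024 ])]
[(218.7, 43.7, (46, 50))] (217, 46) [array([ 0.4726, -0.4025,  0.017 ])]
```

View pics/w3.png

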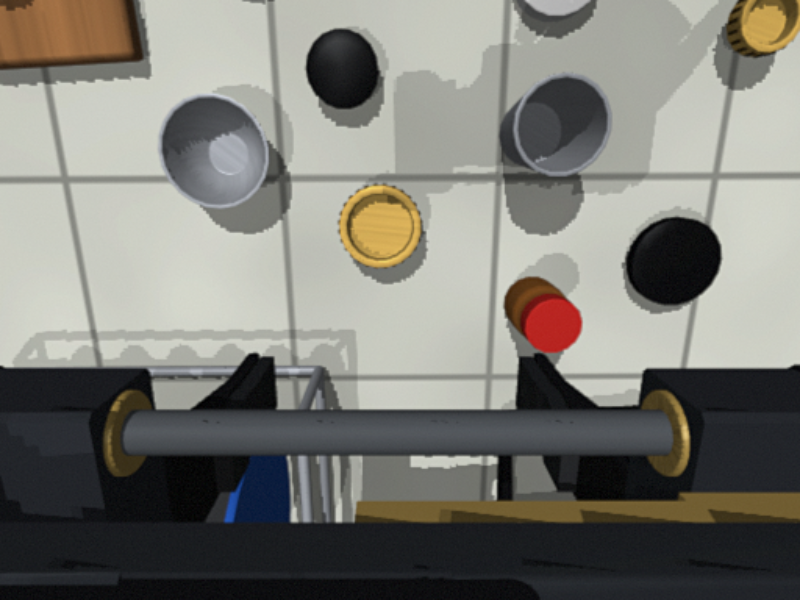

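The wrist view shows the large head at (380,227), the small cap at (342,68), the large cap at (672,261) and the small head at (765,25). I'm descending on the large head at (0.580, -0.378).

Call:
{"fn": "arm_command", "kwargs": {"delta_rot": [[0, 0, 0], [0, 0, 0], [0, 0, 0], [0, 0, 0], [0, 0, 0], [0, 0, 0], [0, 0, 0], [0, 0, 0], [0, 0, 0], [0, 0, 0]], "delta_pos": [[0.016, -0.006, 0.035], [0.032, -0.012, 0.07], [0.032, -0.012, 0.11], [0.032, -0.012, 0.14], [0.032, -0.012, 0.17], [0.032, -0.012, 0.19], [0.032, -0.012, 0.205], [0.032, -0.012, 0.212], [0.032, -0.012, 0.212], [0.032, -0.012, 0.212]], "gripper": [-1, -1, -1, -1, -1, -1, -1, -1, -1, -1]}}

```text
time: 4.22
position: [0.5818, -0.3793, 0.0115]
tool_rot: [0.002, 1.0, -0.0, 0.001]
ft_force: [-0.0, 0.2, 0.4]
grip_width: 0.087
grip_force: 0.0
```

Call:
{"fn": "arm_command", "kwargs": {"delta_rot": [[0, 0, 0], [0, 0, 0], [0, 0, 0], [0, 0, 0], [0, 0, 0], [0, 0, 0], [0, 0, 0], [0, 0, 0]], "delta_pos": [[0, 0, 0], [0, 0, 0], [0, 0, 0], [0, 0, 0], [0, 0, 0], [0, 0, 0], [0, 0, 0], [0, 0, 0]], "gripper": [0, 0.5, 0.5, 0.5, 0.5, 0.5, 0.5, 0.5], "grip_force": 20}}

```text
time: 4.88
position: [0.5811, -0.3787, 0.0113]
tool_rot: [0.003, 1.0, 0.001, -0.0]
ft_force: [-0.3, 3.7, 5.7]
grip_width: 0.0592
grip_force: 20.0
```

```bash
python3 - <<'E'
from h import *
import pickle
c=pickle.load(open('w3.pkl','rb'))
for p,kd,z in [((.615,-.160,.014),'b',.017),((.4455,-.1205,.022),'y',.024)]:
    b,uv=wblob(c,p,kd); print(b,uv,[atz(ray(c,*q[:2]),z).round(4) for q in b])
E
```

```text
[(430.6, 166.5, (60, 56))] (423, 171) [array([ 0.6082, -0.1538,  0.017 ])]
[(487.9, 16.1, (47, 36))] (488, 12) [array([ 0.4491, -0.1222,  0.024 ])]
```

Gripped at a width of 59.2 mm. Lifting and carrying it to the large base.

Call:
{"fn": "arm_command", "kwargs": {"delta_rot": [[0, 0, 0], [0, 0, 0], [0, 0, 0], [0, 0, 0], [0, 0, 0], [0, 0, 0], [0, 0, 0], [0, 0, 0], [0, 0, 0], [0, 0, 0], [0, 0, 0], [0, 0, 0]], "delta_pos": [[0, 0, -0.03], [0, 0, -0.07], [0, 0, -0.11], [0.005, 0.025, -0.12], [0.012, 0.06, -0.12], [0.02, 0.1, -0.12], [0.028, 0.14, -0.12], [0.036, 0.18, -0.12], [0.044, 0.22, -0.12], [0.052, 0.26, -0.12], [0.06, 0.3, -0.12], [0.068, 0.34, -0.12]], "gripper": [0.5, 0.5, 0.5, 0.5, 0.5, 0.5, 0.5, 0.5, 0.5, 0.5, 0.5, 0.5]}}

```text
time: 5.88
position: [0.5141, -0.0381, 0.1302]
tool_rot: [0.003, 1.0, -0.0, -0.0]
ft_force: [1.4, 0.2, -1.7]
grip_width: 0.0598
grip_force: 20.0
```

Call:
{"fn": "arm_command", "kwargs": {"delta_rot": [[0, 0, 0], [0, 0, 0], [0, 0, 0], [0, 0, 0], [0, 0, 0], [0, 0, 0], [0, 0, 0], [0, 0, 0], [0, 0, 0], [0, 0, 0]], "delta_pos": [[0.008, 0.04, 0], [0.016, 0.08, 0], [0.024, 0.12, 0], [0.032, 0.16, 0], [0.04, 0.2, 0], [0.048, 0.24, 0], [0.0545, 0.272, 0.01], [0.0545, 0.272, 0.03], [0.0545, 0.272, 0.05], [0.0545, 0.272, 0.05]], "gripper": [0.5, 0.5, 0.5, 0.5, 0.5, 0.5, 0.5, 0.5, 0.5, 0.5]}}

```text
time: 6.72
position: [0.4594, 0.2329, 0.0775]
tool_rot: [0.002, 1.0, -0.001, -0.003]
ft_force: [0.6, -0.9, -2.6]
grip_width: 0.0602
grip_force: 20.0
```

```bash
python3 - <<'E'
from h import *
from rig import viewer
o,c=wcam(); print(o['time'],o['position'].round(4),o['tool_rot'].round(4),o['grip_width'])
s=viewer.camera('scene')['pixels']; u,v=395,268
a=cv2.resize(s[v-60:v+60,u-60:u+60],(480,480),interpolation=cv2.INTER_CUBIC)
cv2.imwrite('pics/p1.png',a)
E
```

```text
6.7167 [0.4594 0.2329 0.0775] [ 0.0017  1.     -0.0011 -0.003 ] 0.06017244593323462
```

View pics/p1.png

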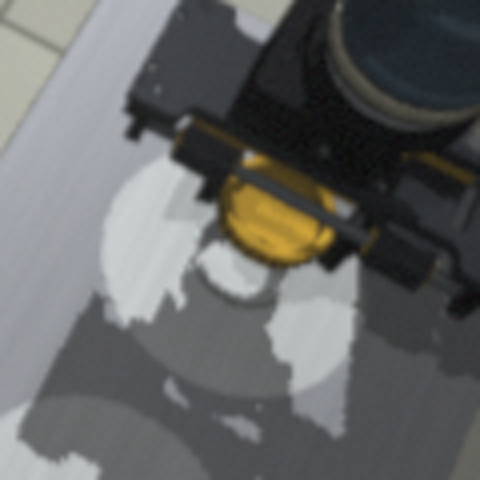

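The head is held level over the large base (crop ~(280,210), base at (235,270)). Lowering and releasing.

Call:
{"fn": "arm_command", "kwargs": {"delta_rot": [[0, 0, 0], [0, 0, 0], [0, 0, 0], [0, 0, 0], [0, 0, 0], [0, 0, 0]], "delta_pos": [[0.001, 0, 0.02], [0.001, 0, 0.035], [0.001, 0, 0.043], [0.001, 0, 0.047], [0.001, 0, 0.047], [0.001, 0, 0.047]], "gripper": [0.5, 0.5, 0.5, 0.5, 0.5, 0.5]}}

```text
time: 7.32
position: [0.4616, 0.2328, 0.0342]
tool_rot: [0.003, 1.0, 0.0, 0.001]
ft_force: [0.0, 0.3, -1.8]
grip_width: 0.0595
grip_force: 20.0
```

Call:
{"fn": "arm_command", "kwargs": {"delta_rot": [[0, 0, 0], [0, 0, 0], [0, 0, 0], [0, 0, 0], [0, 0, 0], [0, 0, 0], [0, 0, 0], [0, 0, 0], [0, 0, 0], [0, 0, 0], [0, 0, 0]], "delta_pos": [[0, 0, 0], [0, 0, 0], [0, 0, 0], [0, 0, 0], [0, 0, 0], [0, 0, -0.02], [0, 0, -0.05], [0, 0, -0.08], [0, 0, -0.1], [0, 0, -0.1], [0, 0, -0.1]], "gripper": [-1, -1, -1, -1, -1, -1, -1, -1, -1, -1, -1]}}

```text
time: 8.23
position: [0.4616, 0.2332, 0.1347]
tool_rot: [0.003, 1.0, 0.0, 0.002]
ft_force: [-0.5, -0.1, 0.1]
grip_width: 0.0871
grip_force: 0.0
```

Call:
{"fn": "arm_command", "kwargs": {"delta_rot": [[0, 0, 0], [0, 0, 0], [0, 0, 0], [0, 0, 0], [0, 0, 0], [0, 0, 0], [0, 0, 0], [0, 0, 0], [0, 0, 0], [0, 0, 0], [0, 0, 0], [0, 0, 0]], "delta_pos": [[-0.003, -0.04, -0.01], [-0.006, -0.08, -0.03], [-0.01, -0.12, -0.03], [-0.013, -0.16, -0.03], [-0.016, -0.2, -0.03], [-0.02, -0.24, -0.03], [-0.023, -0.28, -0.03], [-0.026, -0.32, -0.03], [-0.028, -0.353, -0.03], [-0.028, -0.353, -0.03], [-0.028, -0.353, -0.03], [-0.028, -0.353, -0.03]], "gripper": [-1, -1, -1, -1, -1, -1, -1, -1, -1, -1, -1, -1]}}

```text
time: 9.23
position: [0.4855, -0.1193, 0.1622]
tool_rot: [0.003, 1.0, 0.001, -0.002]
ft_force: [-0.3, -0.1, -0.1]
grip_width: 0.0868
grip_force: 0.0
```

```bash
python3 - <<'E'
from h import *
from rig import viewer
o,c=wcam(); print(o['time'],o['position'].round(4),o['tool_rot'].round(4))
b,uv=wblob(c,(.447,-.1215,.022),'y'); print(b,uv,[atz(ray(c,*q[:2]),.024).round(4) for q in b])
s=viewer.camera('scene'); print(proj(s,(.4585,.233,.038)))
w=cv2.resize(c['pixels'],(512,384)); a=cv2.resize(s['pixels'][225:315,350:440],(270,270),interpolation=cv2.INTER_CUBIC)
t=viewer.camera('top'); u,v=map(int,proj(t,(.4585,.233,.038))); d=cv2.resize(t['pixels'][v-30:v+30,u-45:u+45],(270,180),interpolation=cv2.INTER_CUBIC)
x=np.zeros((450,782,3),np.uint8); x[:384,:512]=w; x[:270,512:]=a; x[270:,512:]=d; cv2.imwrite('pics/p2.png',x)
for n,cc,uvd in [('s',s,None),('t',t,None)]:
    b,uv=wblob(cc,(.4585,.233,.044),'y',25); print(n,b,uv,[atz(ray(cc,*q[:2]),.044).round(4) for q in b])
E
```

```text
9.2333 [ 0.4855 -0.1193  0.1622] [ 0.0032  1.      0.0011 -0.0017]
[(251.7, 144.5, (45, 46))] (251, 145) [array([ 0.4457, -0.121 ,  0.024 ])]
(np.float64(396.526238065275), np.float64(268.84027197992236))
s [(396.5, 269.9, (28, 27))] (397, 267) [array([0.464 , 0.2333, 0.044 ])]
t [(128.8, 197.9, (21, 21))] (128, 197) [array([0.4583, 0.2308, 0.044 ])]
```

View pics/p2.png

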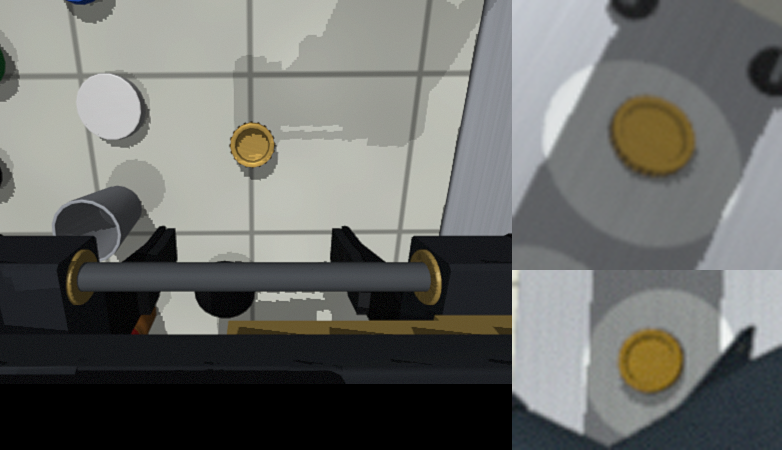

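The large head sits centred and level on its base (right panels). The small head is at wrist (252,145), giving (0.446, -0.121). Grasping it.

Call:
{"fn": "arm_command", "kwargs": {"delta_rot": [[0, 0, 0], [0, 0, 0], [0, 0, 0], [0, 0, 0], [0, 0, 0], [0, 0, 0], [0, 0, 0], [0, 0, 0], [0, 0, 0]], "delta_pos": [[0.02, -0.001, 0.03], [0.0395, -0.0015, 0.06], [0.0395, -0.0015, 0.09], [0.0395, -0.0015, 0.12], [0.0395, -0.0015, 0.14], [0.0395, -0.0015, 0.149], [0.0395, -0.0015, 0.152], [0.0395, -0.0015, 0.152], [0.0395, -0.0015, 0.152]], "gripper": [-0.5, -0.2, -0.2, -0.2, -0.2, -0.2, -0.2, -0.2, -0.2]}}

```text
time: 10.13
position: [0.4481, -0.1213, 0.0123]
tool_rot: [0.002, 1.0, -0.0, 0.001]
ft_force: [-0.3, 0.4, -0.4]
grip_width: 0.0527
grip_force: 0.0
```

Call:
{"fn": "arm_command", "kwargs": {"delta_rot": [[0, 0, 0], [0, 0, 0], [0, 0, 0], [0, 0, 0], [0, 0, 0], [0, 0, 0], [0, 0, 0]], "delta_pos": [[0, 0, 0], [0, 0, 0], [0, 0, 0], [0, 0, 0], [0, 0, 0], [0, 0, 0], [0, 0, 0]], "gripper": [0.3, 0.8, 0.8, 0.8, 0.8, 0.8, 0.8], "grip_force": 20}}

```text
time: 10.72
position: [0.4479, -0.1215, 0.0125]
tool_rot: [0.003, 1.0, -0.0, 0.001]
ft_force: [-0.5, 2.1, 7.1]
grip_width: 0.0408
grip_force: 20.0
```

Call:
{"fn": "arm_command", "kwargs": {"delta_rot": [[0, 0, 0], [0, 0, 0], [0, 0, 0], [0, 0, 0], [0, 0, 0], [0, 0, 0], [0, 0, 0], [0, 0, 0], [0, 0, 0], [0, 0, 0], [0, 0, 0], [0, 0, 0]], "delta_pos": [[0, 0, -0.03], [0, 0, -0.065], [-0.016, 0.029, -0.08], [-0.035, 0.064, -0.08], [-0.054, 0.099, -0.08], [-0.073, 0.134, -0.08], [-0.092, 0.169, -0.08], [-0.111, 0.204, -0.08], [-0.13, 0.239, -0.08], [-0.149, 0.274, -0.08], [-0.168, 0.309, -0.08], [-0.184, 0.338, -0.08]], "gripper": [0.8, 0.8, 0.8, 0.8, 0.8, 0.8, 0.8, 0.8, 0.8, 0.8, 0.8, 0.8]}}

```text
time: 11.72
position: [0.6339, 0.2182, 0.0915]
tool_rot: [0.002, 1.0, 0.0, 0.0]
ft_force: [0.8, 0.2, -0.6]
grip_width: 0.0408
grip_force: 20.0
```

Call:
{"fn": "arm_command", "kwargs": {"delta_rot": [[0, 0, 0], [0, 0, 0], [0, 0, 0], [0, 0, 0], [0, 0, 0]], "delta_pos": [[-0.008, 0.013, 0], [-0.008, 0.013, 0.02], [-0.008, 0.013, 0.03], [-0.008, 0.013, 0.03], [-0.008, 0.013, 0.03]], "gripper": [0.8, 0.8, 0.8, 0.8, 0.8]}}

```text
time: 12.13
position: [0.6396, 0.2275, 0.0602]
tool_rot: [0.003, 1.0, -0.0, -0.002]
ft_force: [0.2, 0.3, -1.6]
grip_width: 0.0407
grip_force: 20.0
```

```bash
python3 - <<'E'
from rig import status
o=status.get_obs();print(o['position'],o['tool_rot'],o['grip_width'])
E
```

```text
[0.63960177 0.22751317 0.06015385] [ 3.13460078e-03  9.99992708e-01 -4.90618677e-04 -2.12563893e-03] 0.04067718255325412
```

Lowering 28 mm with a +1.5 mm shift in y, then releasing.

Call:
{"fn": "arm_command", "kwargs": {"delta_rot": [[0, 0, 0], [0, 0, 0], [0, 0, 0], [0, 0, 0], [0, 0, 0], [0, 0, 0]], "delta_pos": [[0, 0.0015, 0.01], [0, 0.0015, 0.02], [0, 0.0015, 0.026], [0, 0.0015, 0.029], [0, 0.0015, 0.029], [0, 0.0015, 0.029]], "gripper": [0.8, 0.8, 0.8, 0.8, 0.8, 0.8]}}

```text
time: 12.63
position: [0.6413, 0.2298, 0.0323]
tool_rot: [0.003, 1.0, -0.0, -0.0]
ft_force: [1.0, 0.7, -0.9]
grip_width: 0.0411
grip_force: 20.0
```

Call:
{"fn": "arm_command", "kwargs": {"delta_rot": [[0, 0, 0], [0, 0, 0], [0, 0, 0], [0, 0, 0], [0, 0, 0], [0, 0, 0], [0, 0, 0], [0, 0, 0], [0, 0, 0], [0, 0, 0], [0, 0, 0]], "delta_pos": [[0, 0, 0], [0, 0, 0], [0, 0, 0], [0, 0, 0], [0, 0, 0], [0, 0, -0.02], [0, 0, -0.05], [0, 0, -0.08], [0, 0, -0.1], [0, 0, -0.1], [0, 0, -0.1]], "gripper": [0.3, -0.2, -0.5, -1, -1, -1, -1, -1, -1, -1, -1]}}

```text
time: 13.55
position: [0.6424, 0.2302, 0.1345]
tool_rot: [0.003, 1.0, 0.0, 0.002]
ft_force: [0.0, -0.0, -0.5]
grip_width: 0.086
grip_force: 0.0
```

Call:
{"fn": "arm_command", "kwargs": {"delta_rot": [[0, 0, 0], [0, 0, 0], [0, 0, 0], [0, 0, 0], [0, 0, 0], [0, 0, 0], [0, 0, 0], [0, 0, 0], [0, 0, 0], [0, 0, 0], [0, 0, 0], [0, 0, 0]], "delta_pos": [[0, -0.04, -0.01], [0, -0.08, -0.03], [0, -0.12, -0.03], [0, -0.16, -0.03], [0, -0.2, -0.03], [0, -0.24, -0.03], [0, -0.28, -0.03], [0, -0.32, -0.03], [0, -0.36, -0.03], [-0.005, -0.383, -0.03], [-0.005, -0.383, -0.03], [-0.005, -0.383, -0.03]], "gripper": [-1, -1, -1, -1, -1, -1, -1, -1, -1, -1, -1, -1]}}

```text
time: 14.55
position: [0.6431, -0.1543, 0.1606]
tool_rot: [0.004, 1.0, 0.001, -0.001]
ft_force: [-0.2, 0.7, 0.2]
grip_width: 0.0869
grip_force: 0.0
```

```bash
python3 - <<'E'
from h import *
from rig import viewer
o,c=wcam(); print(o['time'],o['position'].round(4),o['tool_rot'].round(4))
b,uv=wblob(c,(.609,-.155,.014),'b'); print(b,uv,[atz(ray(c,*q[:2]),.017).round(4) for q in b])
s=viewer.camera('scene'); t=viewer.camera('top')
x=np.zeros((450,782,3),np.uint8); x[:384,:512]=c['pixels']
def cr(cc,p,W,H,w,h):
    u,v=map(int,proj(cc,p)); return cv2.resize(cc['pixels'][v-h:v+h,u-w:u+w],(W,H),interpolation=cv2.INTER_CUBIC)
x[:270,512:]=cr(s,(.639,.2295,.038),270,270,40,40); x[270:,512:]=cr(t,(.639,.2295,.038),270,180,45,30); cv2.imwrite('pics/p3.png',x)
for n,cc in [('s',s),('t',t)]:
  for p in [(.639,.2295,.042),(.4585,.233,.042)]:
    b,uv=wblob(cc,p,'y',25); print(n,b,uv,[atz(ray(cc,*q[:2]),.042).round(4) for q in b])
E
```

```text
14.55 [ 0.6431 -0.1543  0.1606] [ 4.4e-03  1.0e+00  8.0e-04 -1.5e-03]
[(255.4, 149.3, (68, 67))] (252, 149) [array([ 0.6087, -0.1525,  0.017 ])]
s [(361.1, 339.3, (21, 22))] (361, 338) [array([0.641 , 0.2303, 0.042 ])]
s [(396.5, 270.0, (28, 27))] (397, 268) [array([0.4632, 0.2336, 0.042 ])]
t [] (130, 135) []
t [] (128, 197) []
```

View pics/p3.png

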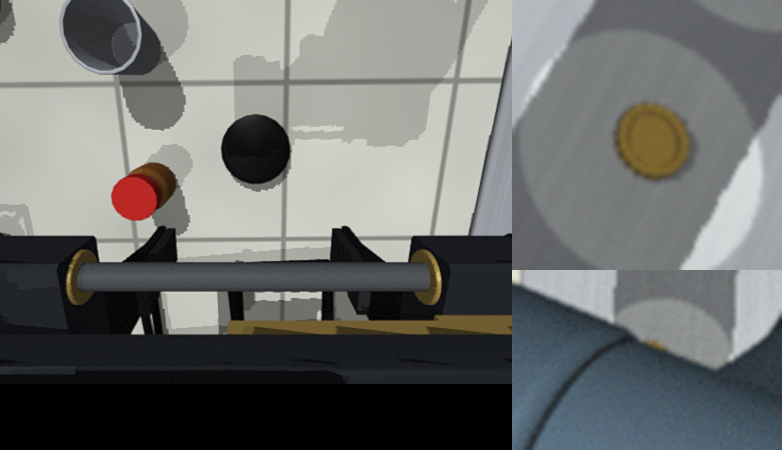

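The small head is seated level on its base (top-right panel), and the large cap is at wrist (255,149), giving (0.609, -0.153). Grasping it.

Call:
{"fn": "arm_command", "kwargs": {"delta_rot": [[0, 0, 0], [0, 0, 0], [0, 0, 0], [0, 0, 0], [0, 0, 0], [0, 0, 0], [0, 0, 0], [0, 0, 0], [0, 0, 0]], "delta_pos": [[0.018, 0.001, 0.03], [0.035, 0.0015, 0.06], [0.035, 0.0015, 0.09], [0.035, 0.0015, 0.12], [0.035, 0.0015, 0.14], [0.035, 0.0015, 0.15], [0.035, 0.0015, 0.154], [0.035, 0.0015, 0.154], [0.035, 0.0015, 0.154]], "gripper": [-1, -1, -1, -1, -1, -1, -1, -1, -1]}}

```text
time: 15.45
position: [0.6102, -0.1511, 0.0096]
tool_rot: [0.002, 1.0, -0.0, 0.001]
ft_force: [-0.2, 0.1, 0.0]
grip_width: 0.0873
grip_force: 0.0
```

Call:
{"fn": "arm_command", "kwargs": {"delta_rot": [[0, 0, 0], [0, 0, 0], [0, 0, 0], [0, 0, 0], [0, 0, 0], [0, 0, 0]], "delta_pos": [[0, 0, 0], [0, 0, 0], [0, 0, 0], [0, 0, 0], [0, 0, 0], [0, 0, 0]], "gripper": [-0.3, 0.3, 0.3, 0.3, 0.3, 0.3], "grip_force": 20}}

```text
time: 15.95
position: [0.6097, -0.1517, 0.0094]
tool_rot: [0.003, 1.0, -0.0, 0.001]
ft_force: [-0.3, 0.8, 4.1]
grip_width: 0.0673
grip_force: 20.0
```

```bash
python3 - <<'E'
from rig import status
o=status.get_obs();print(o['position'],o['tool_rot'],o['grip_width'])
E
```

```text
[ 0.60970573 -0.15172431  0.00942129] [ 2.85374227e-03  9.99995689e-01 -3.30951632e-04  6.07790392e-04] 0.06726303684386048
```

Call:
{"fn": "arm_command", "kwargs": {"delta_rot": [[0, 0, 0], [0, 0, 0], [0, 0, 0], [0, 0, 0], [0, 0, 0], [0, 0, 0], [0, 0, 0], [0, 0, 0], [0, 0, 0], [0, 0, 0], [0, 0, 0], [0, 0, 0]], "delta_pos": [[0, 0, -0.03], [0, 0, -0.065], [0.013, 0.033, -0.09], [0.027, 0.07, -0.09], [0.042, 0.107, -0.09], [0.056, 0.144, -0.09], [0.07, 0.181, -0.09], [0.085, 0.218, -0.09], [0.1, 0.255, -0.09], [0.113, 0.292, -0.09], [0.128, 0.329, -0.09], [0.142, 0.365, -0.09]], "gripper": [0.3, 0.3, 0.3, 0.3, 0.3, 0.3, 0.3, 0.3, 0.3, 0.3, 0.3, 0.3]}}

```text
time: 16.95
position: [0.4676, 0.216, 0.0981]
tool_rot: [0.003, 1.0, -0.0, -0.001]
ft_force: [-0.3, 0.3, -1.8]
grip_width: 0.0672
grip_force: 20.0
```

Call:
{"fn": "arm_command", "kwargs": {"delta_rot": [[0, 0, 0], [0, 0, 0], [0, 0, 0], [0, 0, 0], [0, 0, 0]], "delta_pos": [[0.0075, 0.02, 0], [0.0075, 0.02, 0.01], [0.0075, 0.02, 0.02], [0.0075, 0.02, 0.02], [0.0075, 0.02, 0.02]], "gripper": [0.3, 0.3, 0.3, 0.3, 0.3]}}

```text
time: 17.37
position: [0.4616, 0.2333, 0.0774]
tool_rot: [0.004, 1.0, -0.0, -0.001]
ft_force: [1.0, -0.3, -1.7]
grip_width: 0.0674
grip_force: 20.0
```

```bash
python3 - <<'E'
from rig import status,viewer
from h import *
o=status.get_obs();print(o['position'].round(4),o['tool_rot'].round(4),o['grip_width'])
s=viewer.camera('scene')['pixels']; cv2.imwrite('pics/p4.png',cv2.resize(s[208:328,335:455],(480,480),interpolation=cv2.INTER_CUBIC))
E
```

```text
[0.4616 0.2333 0.0774] [ 3.5e-03  1.0e+00 -5.0e-04 -1.3e-03] 0.06738416624846472
```

View pics/p4.png

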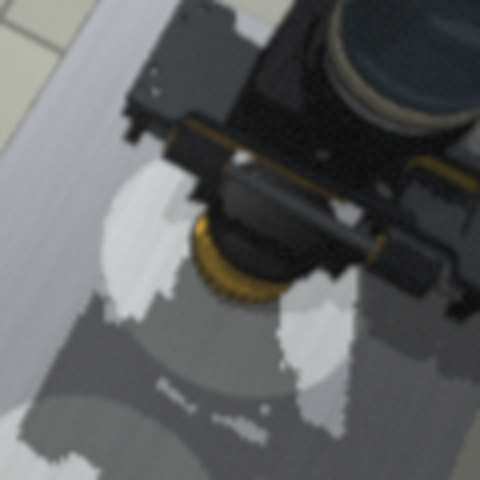

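The cap is level above the large head (crop (275,235), head edge at (235,280)). Lowering and releasing.

Call:
{"fn": "arm_command", "kwargs": {"delta_rot": [[0, 0, 0], [0, 0, 0], [0, 0, 0], [0, 0, 0], [0, 0, 0], [0, 0, 0]], "delta_pos": [[0.001, 0, 0.01], [0.001, 0, 0.02], [0.001, 0, 0.026], [0.001, 0, 0.028], [0.001, 0, 0.028], [0.001, 0, 0.028]], "gripper": [0.3, 0.3, 0.3, 0.3, 0.3, 0.3]}}

```text
time: 17.92
position: [0.4609, 0.2344, 0.0503]
tool_rot: [0.003, 1.0, -0.0, -0.0]
ft_force: [-0.3, 0.9, -2.1]
grip_width: 0.0673
grip_force: 20.0
```

Call:
{"fn": "arm_command", "kwargs": {"delta_rot": [[0, 0, 0], [0, 0, 0], [0, 0, 0], [0, 0, 0], [0, 0, 0], [0, 0, 0], [0, 0, 0], [0, 0, 0], [0, 0, 0], [0, 0, 0]], "delta_pos": [[0, 0, 0], [0, 0, 0], [0, 0, 0], [0, 0, 0], [0, 0, 0], [0, 0, -0.02], [0, 0, -0.05], [0, 0, -0.08], [0, 0, -0.1], [0, 0, -0.1]], "gripper": [-0.3, -1, -1, -1, -1, -1, -1, -1, -1, -1]}}

```text
time: 18.75
position: [0.4638, 0.2354, 0.1548]
tool_rot: [0.003, 1.0, 0.001, 0.005]
ft_force: [0.9, 0.9, -0.0]
grip_width: 0.0868
grip_force: 0.0
```

```bash
python3 - <<'E'
from rig import status
o=status.get_obs();print(o['position'],o['tool_rot'],o['grip_width'])
E
```

```text
[0.4638108  0.23539693 0.15483949] [0.00268392 0.9999851  0.0012247  0.00459322] 0.08680568494500558
```

Call:
{"fn": "arm_command", "kwargs": {"delta_rot": [[0, 0, 0], [0, 0, 0], [0, 0, 0], [0, 0, 0], [0, 0, 0], [0, 0, 0], [0, 0, 0], [0, 0, 0], [0, 0, 0], [0, 0, 0], [0, 0, 0], [0, 0, 0]], "delta_pos": [[-0.003, -0.04, -0.01], [-0.006, -0.08, -0.01], [-0.009, -0.12, -0.01], [-0.012, -0.16, -0.01], [-0.015, -0.2, -0.01], [-0.018, -0.24, -0.01], [-0.021, -0.28, -0.01], [-0.024, -0.32, -0.01], [-0.027, -0.36, -0.01], [-0.03, -0.4, -0.01], [-0.033, -0.44, -0.01], [-0.036, -0.48, -0.01]], "gripper": [-1, -1, -1, -1, -1, -1, -1, -1, -1, -1, -1, -1]}}

```text
time: 19.75
position: [0.4934, -0.2474, 0.1597]
tool_rot: [0.003, 1.0, 0.0, -0.001]
ft_force: [0.5, -0.4, 0.9]
grip_width: 0.0873
grip_force: 0.0
```

Call:
{"fn": "arm_command", "kwargs": {"delta_rot": [[0, 0, 0], [0, 0, 0], [0, 0, 0], [0, 0, 0], [0, 0, 0], [0, 0, 0], [0, 0, 0]], "delta_pos": [[-0.003, -0.04, 0], [-0.006, -0.08, 0], [-0.009, -0.12, 0], [-0.014, -0.157, 0], [-0.014, -0.157, 0], [-0.014, -0.157, 0], [-0.014, -0.157, 0]], "gripper": [-1, -1, -1, -1, -1, -1, -1]}}

```text
time: 20.33
position: [0.5064, -0.4017, 0.1592]
tool_rot: [0.003, 1.0, 0.001, -0.001]
ft_force: [0.1, 0.9, 0.0]
grip_width: 0.0872
grip_force: 0.0
```

```bash
python3 - <<'E'
from h import *
from rig import viewer
o,c=wcam(); print(o['time'],o['position'].round(4),o['tool_rot'].round(4))
b,uv=wblob(c,(.473,-.403,.014),'b'); print(b,uv,[atz(ray(c,*q[:2]),.017).round(4) for q in b])
s=viewer.camera('scene'); t=viewer.camera('top')
x=np.zeros((540,782,3),np.uint8); x[:384,:512]=c['pixels']
def cr(cc,p,W,H,w,h):
    u,v=map(int,proj(cc,p)); return cv2.resize(cc['pixels'][v-h:v+h,u-w:u+w],(W,H),interpolation=cv2.INTER_CUBIC)
x[:270,512:]=cr(s,(.46,.233,.048),270,270,30,30); x[270:,512:]=cr(t,(.46,.233,.048),270,270,30,30); cv2.imwrite('pics/p5.png',x)
E
```

```text
20.3333 [ 0.5064 -0.4017  0.1592] [ 0.0031  1.      0.0014 -0.001 ]
[(252.9, 150.3, (51, 51))] (252, 149) [array([ 0.4729, -0.4023,  0.017 ])]
```

View pics/p5.png

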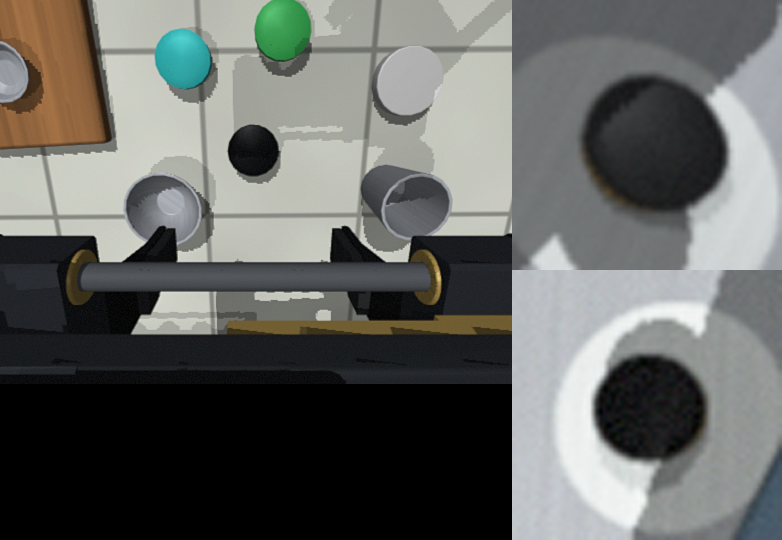

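The large cap looks fully seated. The black small cap is at wrist (253,150), giving (0.473, -0.402). Approaching with a 65 mm opening to stay clear of the katori.

Call:
{"fn": "arm_command", "kwargs": {"delta_rot": [[0, 0, 0], [0, 0, 0], [0, 0, 0], [0, 0, 0], [0, 0, 0], [0, 0, 0], [0, 0, 0], [0, 0, 0], [0, 0, 0]], "delta_pos": [[0.018, 0, 0.02], [0.0345, 0, 0.05], [0.0345, 0, 0.08], [0.0345, 0, 0.11], [0.0345, 0, 0.135], [0.0345, 0, 0.147], [0.0345, 0, 0.151], [0.0345, 0, 0.151], [0.0345, 0, 0.151]], "gripper": [-0.5, -0.5, -0.5, -0.5, -0.5, -0.5, -0.5, -0.5, -0.5]}}

```text
time: 21.23
position: [0.4737, -0.4029, 0.0107]
tool_rot: [0.002, 1.0, -0.001, 0.001]
ft_force: [-0.4, -1.0, 0.8]
grip_width: 0.0652
grip_force: 0.0
```

Call:
{"fn": "arm_command", "kwargs": {"delta_rot": [[0, 0, 0], [0, 0, 0], [0, 0, 0], [0, 0, 0], [0, 0, 0], [0, 0, 0]], "delta_pos": [[0, 0, 0], [0, 0, 0], [0, 0, 0], [0, 0, 0], [0, 0, 0], [0, 0, 0]], "gripper": [0.1, 0.6, 0.6, 0.6, 0.6, 0.6], "grip_force": 20}}

```text
time: 21.73
position: [0.4733, -0.4029, 0.0107]
tool_rot: [0.003, 1.0, -0.0, 0.001]
ft_force: [0.4, 1.5, 6.6]
grip_width: 0.0486
grip_force: 20.0
```

```bash
python3 - <<'E'
from rig import status
o=status.get_obs();print(o['position'],o['tool_rot'],o['grip_width'])
E
```

```text
[ 0.47326031 -0.40289421  0.01070395] [ 2.90228417e-03  9.99995555e-01 -4.34722036e-04  5.27807162e-04] 0.04859842449496282
```

Call:
{"fn": "arm_command", "kwargs": {"delta_rot": [[0, 0, 0], [0, 0, 0], [0, 0, 0], [0, 0, 0], [0, 0, 0], [0, 0, 0], [0, 0, 0], [0, 0, 0], [0, 0, 0], [0, 0, 0], [0, 0, 0], [0, 0, 0]], "delta_pos": [[0, 0, -0.03], [0, 0, -0.07], [0, 0, -0.11], [-0.008, 0.03, -0.12], [-0.018, 0.068, -0.12], [-0.028, 0.106, -0.12], [-0.038, 0.144, -0.12], [-0.048, 0.182, -0.12], [-0.058, 0.22, -0.12], [-0.068, 0.258, -0.12], [-0.078, 0.296, -0.12], [-0.088, 0.334, -0.12]], "gripper": [0.6, 0.6, 0.6, 0.6, 0.6, 0.6, 0.6, 0.6, 0.6, 0.6, 0.6, 0.6]}}

```text
time: 22.73
position: [0.5626, -0.0673, 0.1294]
tool_rot: [0.003, 1.0, -0.0, -0.0]
ft_force: [1.0, -0.3, -0.8]
grip_width: 0.0489
grip_force: 20.0
```

Call:
{"fn": "arm_command", "kwargs": {"delta_rot": [[0, 0, 0], [0, 0, 0], [0, 0, 0], [0, 0, 0], [0, 0, 0], [0, 0, 0], [0, 0, 0], [0, 0, 0], [0, 0, 0], [0, 0, 0], [0, 0, 0], [0, 0, 0]], "delta_pos": [[-0.01, 0.038, 0], [-0.02, 0.076, 0], [-0.03, 0.114, 0], [-0.04, 0.152, 0], [-0.05, 0.19, 0], [-0.06, 0.228, 0], [-0.07, 0.266, 0], [-0.079, 0.298, 0.01], [-0.079, 0.298, 0.03], [-0.079, 0.298, 0.05], [-0.079, 0.298, 0.05], [-0.079, 0.298, 0.05]], "gripper": [0.6, 0.6, 0.6, 0.6, 0.6, 0.6, 0.6, 0.6, 0.6, 0.6, 0.6, 0.6]}}

```text
time: 23.73
position: [0.6419, 0.2282, 0.0779]
tool_rot: [0.003, 1.0, -0.0, -0.002]
ft_force: [-0.7, -0.2, -0.3]
grip_width: 0.0489
grip_force: 20.0
```

```bash
python3 - <<'E'
from rig import status,viewer
from h import *
o=status.get_obs();print(o['position'].round(4),o['tool_rot'].round(4),o['grip_width'])
s=viewer.camera('scene'); u,v=map(int,proj(s,(.64,.229,.05)));cv2.imwrite('pics/p6.png',cv2.resize(s['pixels'][v-60:v+50,u-55:u+55],(440,440),interpolation=cv2.INTER_CUBIC))
E
```

```text
[0.6419 0.2282 0.0779] [ 2.7e-03  1.0e+00 -4.0e-04 -2.1e-03] 0.04886481272521785
```

View pics/p6.png

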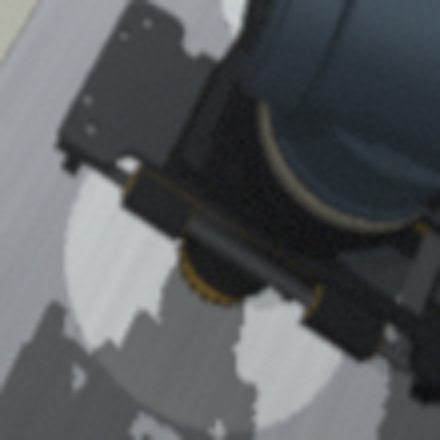

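The cap is above the small head (crop (225,275)). Lowering about 27 mm and releasing.

Call:
{"fn": "arm_command", "kwargs": {"delta_rot": [[0, 0, 0], [0, 0, 0], [0, 0, 0], [0, 0, 0], [0, 0, 0], [0, 0, 0]], "delta_pos": [[0.001, 0.001, 0.01], [0.001, 0.001, 0.02], [0.001, 0.001, 0.025], [0.001, 0.001, 0.027], [0.001, 0.001, 0.027], [0.001, 0.001, 0.027]], "gripper": [0.6, 0.6, 0.6, 0.6, 0.6, 0.6]}}

```text
time: 24.28
position: [0.6425, 0.2293, 0.0525]
tool_rot: [0.003, 1.0, 0.0, -0.0]
ft_force: [-0.1, -0.2, -1.4]
grip_width: 0.0487
grip_force: 20.0
```

Call:
{"fn": "arm_command", "kwargs": {"delta_rot": [[0, 0, 0], [0, 0, 0], [0, 0, 0], [0, 0, 0], [0, 0, 0], [0, 0, 0], [0, 0, 0], [0, 0, 0], [0, 0, 0], [0, 0, 0]], "delta_pos": [[0, 0, 0], [0, 0, 0], [0, 0, 0], [0, 0, 0], [0, 0, 0], [0, 0, -0.02], [0, 0, -0.05], [0, 0, -0.08], [0, 0, -0.1], [0, 0, -0.1]], "gripper": [0, -1, -1, -1, -1, -1, -1, -1, -1, -1]}}

```text
time: 25.12
position: [0.646, 0.2302, 0.1585]
tool_rot: [0.003, 1.0, 0.001, 0.005]
ft_force: [0.4, -0.8, 1.0]
grip_width: 0.0867
grip_force: 0.0
```

Call:
{"fn": "arm_command", "kwargs": {"delta_rot": [[0, 0, 0], [0, 0, 0], [0, 0, 0], [0, 0, 0], [0, 0, 0], [0, 0, 0], [0, 0, 0], [0, 0, 0], [0, 0, 0], [0, 0, 0], [0, 0, 0], [0, 0, 0]], "delta_pos": [[0, -0.04, -0.01], [0, -0.08, -0.03], [0.01, -0.12, -0.05], [0.02, -0.16, -0.05], [0.03, -0.2, -0.05], [0.04, -0.24, -0.05], [0.05, -0.28, -0.05], [0.06, -0.32, -0.05], [0.07, -0.36, -0.05], [0.08, -0.4, -0.05], [0.09, -0.44, -0.05], [0.1, -0.48, -0.05]], "gripper": [-1, -1, -1, -1, -1, -1, -1, -1, -1, -1, -1, -1]}}

```text
time: 26.12
position: [0.5391, -0.249, 0.2017]
tool_rot: [0.003, 1.0, 0.0, -0.0]
ft_force: [0.4, -0.3, 0.7]
grip_width: 0.0868
grip_force: 0.0
```

```bash
python3 - <<'E'
from rig import viewer
from h import *
s=viewer.camera('scene'); t=viewer.camera('top')
def cr(cc,p,r):
    u,v=map(int,proj(cc,p)); return cv2.resize(cc['pixels'][v-r:v+r,u-r:u+r],(300,300),interpolation=cv2.INTER_CUBIC)
P=[(.4595,.233,.05),(.64,.2295,.05)]
cv2.imwrite('pics/p7.png',np.vstack([np.hstack([cr(s,P[0],28),cr(s,P[1],28)]),np.hstack([cr(t,P[0],28),cr(t,P[1],28)])]))
E
```

```text
(no output)
```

View pics/p7.png

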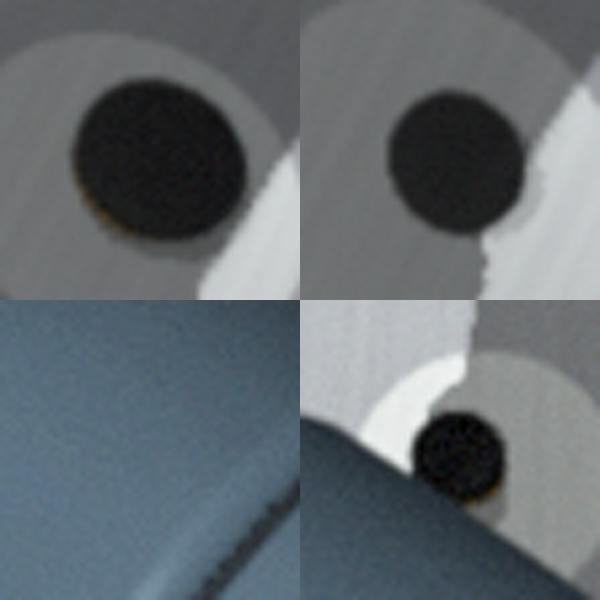

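Both caps look seated and centred. I'm checking heights and level numerically by fitting the projected disc outlines to the scene image.

```bash
cat > fit.py <<'E'
from h import *
from scipy.optimize import minimize
def fit(c,p,r,th=60):
    "fit x,y and tilt (or z) of cap silhouette"
    u,v=map(int,proj(c,p)); rr=int(c['fx']*r*1.7/abs(c['pose'][2][3]-p[2])); K=8
    im=cv2.cvtColor(c['pixels'][v-rr:v+rr,u-rr:u+rr],cv2.COLOR_BGR2GRAY); im=cv2.resize(im,None,fx=K,fy=K,interpolation=cv2.INTER_CUBIC)
    im=cv2.GaussianBlur(im,(0,0),3); m=(im<th).astype(np.uint8); n,l,st,ce=cv2.connectedComponentsWithStats(m)
    i=1+np.argmax(st[1:,4]); m=(l==i).astype(np.uint8)
    a=np.linspace(0,2*np.pi,60)
    def sil(q):
        x,y,tx,ty,z=q; n=np.array([tx,ty,1]);n/=np.linalg.norm(n); e=np.cross(n,[0,1,0]);e/=np.linalg.norm(e);f=np.cross(n,e)
        P=[np.array([x,y,z])+n*h+s*(np.cos(t)*e+np.sin(t)*f) for h,s in((-.005,r),(.005,r)) for t in a]
        uv=np.array([proj(c,k) for k in P]); uv=((uv-[u-rr,v-rr]+.5)*K)
        o=np.zeros_like(m); cv2.fillConvexPoly(o,cv2.convexHull(uv.astype(np.float32)).astype(np.int32),1); return o
    cost=lambda q:1-(sil(q)&m).sum()/(sil(q)|m).sum()
    best=[]
    for free in ([0,1],[0,1,2,3],[0,1,4]):
        def g(w): q=np.array([p[0],p[1],0,0,p[2]]);q[free]+=np.array(w)*np.where(np.array(free)<2,.01,np.where(np.array(free)<4,.1,.01));return cost(q)
        r0=minimize(g,np.zeros(len(free)),method='Nelder-Mead',options=dict(initial_simplex=np.vstack([np.zeros(len(free)),.5*np.eye(len(free))])))
        best.append((free,(r0.x*np.where(np.array(free)<2,10,np.where(np.array(free)<4,5.7,10))).round(2).tolist(),round(r0.fun,3)))
    return best
E
python3 - <<'E'
from fit import *
from rig import viewer
s=viewer.camera('scene')
for p,r in [((.4595,.233,.051),.034),((.64,.2295,.051),.025)]:
    for b in fit(s,p,r): print(b)
E
```

```text
([0, 1], [3.39, 1.14], np.float64(0.04))
([0, 1, 2, 3], [3.25, 1.08, -1.96, 1.25], np.float64(0.034))
([0, 1, 4], [2.04, 2.2, -2.55], np.float64(0.036))
([0, 1], [1.73, -0.22], np.float64(0.106))
([0, 1, 2, 3], [1.86, 0.38, -14.22, 0.72], np.float64(0.072))
([0, 1, 4], [-11.42, 4.91, -45.17], np.float64(0.023))
```

Call:
{"fn": "arm_command", "kwargs": {"delta_rot": [[0, 0, 0], [0, 0, 0], [0, 0, 0], [0, 0, 0], [0, 0, 0], [0, 0, 0], [0, 0, 0], [0, 0, 0], [0, 0, 0], [0, 0, 0], [0, 0, 0], [0, 0, 0]], "delta_pos": [[-0.015, 0.04, 0], [-0.03, 0.08, 0], [-0.045, 0.12, 0], [-0.06, 0.16, 0], [-0.075, 0.2, 0], [-0.09, 0.24, 0], [-0.105, 0.28, 0], [-0.12, 0.32, 0], [-0.135, 0.36, 0], [-0.145, 0.38, 0], [-0.145, 0.38, 0], [-0.145, 0.38, 0]], "gripper": [-1, -1, -1, -1, -1, -1, -1, -1, -1, -1, -1, -1]}}

```text
time: 27.27
position: [0.6865, 0.1354, 0.2014]
tool_rot: [0.0, 1.0, -0.0, -0.001]
ft_force: [0.2, -0.1, -1.2]
grip_width: 0.0864
grip_force: 0.0
```

```bash
python3 - <<'E'
from fit import *
o,c=wcam(); print(o['time'],o['position'].round(4))
cv2.imwrite('pics/p8.png',cv2.resize(c['pixels'],(800,600),interpolation=cv2.INTER_CUBIC))
for p in [(.4595,.233,.051),(.64,.2295,.051)]: print(proj(c,p))
E
```

```text
27.2667 [0.6865 0.1354 0.2014]
(np.float64(371.44978244067755), np.float64(-83.80968740914699))
(np.float64(349.185560824531), np.float64(135.97171375806158))
```

View pics/p8.png

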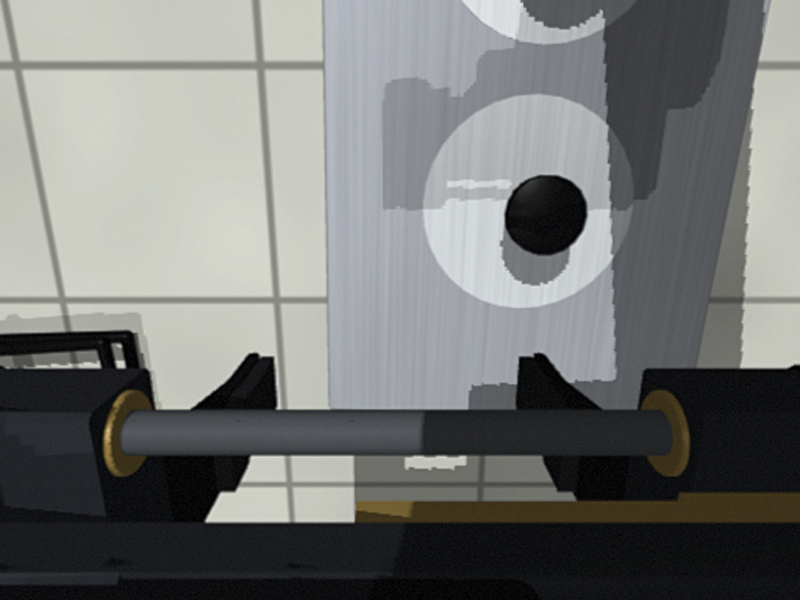

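The small cap shows round and centred at wrist (546,215), right where predicted (546,213). I'm repeating the fit from this view and with other thresholds.

```bash
python3 - <<'E'
from fit import *
from rig import viewer
o,c=wcam(); s=viewer.camera('scene')
for n,cc,ths in [('wrist',c,(60,75)),('scene',s,(70,80))]:
  for th in ths: print(n,th,fit(cc,(.64,.2295,.051),.025,th))
E
```

```text
wrist 60 [([0, 1], [1.98, -0.85], np.float64(0.054)), ([0, 1, 2, 3], [1.52, -0.2, 1.89, 10.93], np.float64(0.029)), ([0, 1, 4], [2.41, 2.16, -9.04], np.float64(0.012))]
wrist 75 [([0, 1], [1.73, -0.5], np.float64(0.04)), ([0, 1, 2, 3], [1.7, -0.67, -3.18, 3.41], np.float64(0.036)), ([0, 1, 4], [2.22, 1.4, -6.62], np.float64(0.013))]
scene 70 [([0, 1], [0.04, 0.01], np.float64(0.532)), ([0, 1, 2, 3], [0.02, 0.04, 2.95, 0.15], np.float64(0.531)), ([0, 1, 4], [92.95, -38.16, 343.48], np.float64(0.049))]
scene 80 [([0, 1], [-0.04, 0.16], np.float64(0.543)), ([0, 1, 2, 3], [0.18, -0.14, 2.92, -2.03], np.float64(0.541)), ([0, 1, 4], [100.64, -41.67, 372.17], np.float64(0.041))]
```

The two views agree on the small cap's centre at the seated height, within 0.5 mm. Making the same check on the large cap.

Call:
{"fn": "arm_command", "kwargs": {"delta_rot": [[0, 0, 0], [0, 0, 0], [0, 0, 0], [0, 0, 0], [0, 0, 0], [0, 0, 0], [0, 0, 0], [0, 0, 0]], "delta_pos": [[0.04, 0, 0], [0.08, 0, 0], [0.12, 0, 0], [0.16, 0, 0], [0.18, 0, 0], [0.18, 0, 0], [0.18, 0, 0], [0.18, 0, 0]], "gripper": [-1, -1, -1, -1, -1, -1, -1, -1]}}

```text
time: 28.08
position: [0.5091, 0.1318, 0.2033]
tool_rot: [0.004, 1.0, -0.0, 0.002]
ft_force: [0.1, 0.6, 0.6]
grip_width: 0.0869
grip_force: 0.0
```

```bash
python3 - <<'E'
from fit import *
o,c=wcam(); print(o['position'].round(3))
for th in (60,75): print(fit(c,(.4595,.233,.051),.034,th))
E
```

```text
[0.509 0.132 0.203]
[([0, 1], [1.32, 1.17], np.float64(0.027)), ([0, 1, 2, 3], [1.54, 1.42, 4.47, 3.12], np.float64(0.019)), ([0, 1, 4], [1.66, 2.69, -4.52], np.float64(0.012))]
[([0, 1], [1.18, 1.28], np.float64(0.017)), ([0, 1, 2, 3], [1.28, 1.3, 0.84, 0.15], np.float64(0.016)), ([0, 1, 4], [1.55, 1.97, -2.25], np.float64(0.014))]
```

Both caps sit level at the seated height, and the robot is clear of everything.

```bash
python3 -c "
from rig import robot
print(robot.hand_in())"
```

```text
the job is handed in; nothing more can be done
None
```

Both burners are back together and handed in at about 28 s: each head is on its own base with its cap on top. The camera checks showed the caps centred, level and at seated height, and I saw no sign that the other kitchen things had moved.

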